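# Shift the bench shaker into third

### The job

Put the bench shaker into third speed: with the outside of the closed fingers push the orange-topped gear lever through its H-shaped gate, from the left-hand slots to the crossbar, across to the right, then forward (away from the shaker's control panel) all the way into the third slot, the one marked with three green dots. Only push the lever, gently and without gripping it, and leave everything else on the bench and on the shaker where it stands.

Things in the scene. Friction and masses are not known exactly. Their poses are not given: they have to be found in the camera images.
- shaker: Blue bench shaker, fixed, 350 x 260 mm. Origin on the table top (z = 0) under the gate's centre; the lever pivots about it. +x is forward, away from the white control panel; +y is left; turned by up to 0.3 rad. The deck round the lever (x -100 to 90) is 87 mm high. Beyond it (x 100 to 250) a steel platform, top at 108 mm, with wire rims up to 128 mm.
- gate (a point): Centre of the H opening, on top (z = 90 mm) of the aluminium gate plate, 110 x 110 mm; axes as the shaker's. Slots along x at y = +19 (left) and -19 mm (right), x from -21 to 21, joined by a crossbar along y at x = 0. All 16 mm wide for the 10 mm stem. Dots number the slots: 1 far left, 2 near left, 3 far right (green), 4 near right.
- lever_grip (a point): Centre of the lever's round orange grip, 30 mm in diameter, 190 mm from the pivot; full diameter from 175 to 210 mm, top at 215 mm from the pivot. It moves about 40 mm left and right and 43 mm forward and back as the lever tilts. 1 to 2 N here moves the lever; it stays where it is left. End stops are firm: over 30 N from the fingers is too rough.
- third_slot (a point): Where the stem's axis passes the gate plate's top when the lever is home in the third slot: far right end of the H, at x = 20.5, y = -19, z = 90 mm in the shaker's frame.
- shift_across (a joint): Sideways tilt of the lever in rad: 0 upright, positive to the right (shaker's -y), range -0.21 to 0.21. In the left slots it is about -0.15 to -0.21 and in the right slots 0.15 to 0.21. It starts in the left slots.
- shift_fore (a joint): Forward tilt of the lever in rad: 0 in the crossbar, positive forward (shaker's +x), range -0.23 (fully back) to 0.23 (fully forward). Within about 0.03 of 0 it runs freely sideways; up to about 0.09 a sideways push can still cam the round stem into the crossbar; beyond that the gate blocks it. It starts anywhere from -0.20 to 0.20.
- vial: Bystander (sizes in mm): small clear vial with white cap, 28 diameter, 45 high, on the shaker's deck at the far right. Origin at the centre of its underside.
- jar: Bystander (sizes in mm): green glass jar with blue lid, 64 diameter, 75 high, on the shaker's platform. Origin at the centre of its underside.
- reagent: Bystander (sizes in mm): amber bottle, 90 diameter, 190 high, standing on the right of the table. Origin at the centre of its underside.
- tips_blue: Bystander (sizes in mm): pipette tip box with blue top, 89 x 124 x 75 high, on the left. Origin at the centre of its underside.
- tips_red: Bystander (sizes in mm): pipette tip box with red top, 89 x 124 x 60 high, on the near left. Origin at the centre of its underside.
- beaker: Bystander (sizes in mm): clear cup, 70 diameter, 90 high, near right. Origin at the centre of its underside.
- tube: Bystander (sizes in mm): white tube with blue cap, 34 diameter, 111 high, standing in a fixed orange rack (110 x 170 x 45 high) on the right; its cap is 121 above the table. Origin at the centre of its underside, in the hole 10 above the table.

How it is judged:
By the outcome, as a careful person would: the job done as asked, in the order asked, and still so for the second after the job is handed in, with the robot touching nothing.
It also fails if it takes over 48 s, if anything falls off the work surface, if the arm or the gripper's body presses on something with over 40 N, if the wrist force passes 120 N, or if a joint passes its speed limit or range.

### The arm

A 7-joint arm with a two-finger parallel gripper is mounted at the origin on the work surface. World frame = base frame: x ahead of the robot, y to its left, z up, the work surface at z = 0. Lengths are in mm, angles in rad, forces in N, time in s.
With the tool pointing down it reaches from about 425 to 925 mm from the base axis. Payload 6.8 kg.
Tool frame: the origin (TCP) lies where the fingers leave the gripper's body, on its centre line; the fingertips stand 73 mm ahead of it and the grasp point (between the pads) lies 54 mm ahead of it; z points along the fingers, y is the line along which they close (so a half turn about z gives the same grasp; the last joint's range is limited). The gripper opens to 85 mm and grips with 20 to 120 N. Pads are 22 mm wide; open, the fingers measure 114 mm over their backs; the gripper's body (76 mm by 85 mm) begins 54 mm behind the grasp point. The pads swing forward as they close: fully open they stand 13 mm farther back than shut.
Start: joints at [1.098, 0.477, 0.022, 1.555, -0.011, 1.109, -0.083], TCP at [240.823, -630.595, 303.908] pointing down, gripper open.
Joint ranges: [-2.96, 2.96], [-0.34, 2.1], [-1.41, 1.46], [0.24, 2.44], [-1.37, 4.51], [0.17, 1.92], [-2.96, 2.96]. Speed limits (rad/s): [2.39, 2.39, 3.14, 3.14, 3.14, 3.14, 3.14].

### API

Orientations are given as a rotation vector (axis times angle).
In Python, from station import telemetry, viewer, arm gives the robot as it stands.
- The arm moves only by the tool carry_out, never from a script. Its argument "deltas" is a list of rows, each a list of 2 entries, a list of its own where there are three numbers: the shift along the world's x, y, z in units of 25 mm (1.0 is 25 mm), then the turn, a rotation vector about the world's x, y, z in units of 5 degrees (1.0 is 5 degrees). In form: [[[x, y, z], [ax, ay, az]], ...]. A call has 1 to 10 rows; each row shifts and turns the commanded pose from where the row before left it; what a row does not reach is not made up. A row lasts 1/12 s, in which the tool goes at most 41.7 mm and 7.16 degrees, less where a joint would pass 70% of its speed; a pose out of reach is approached as far as the arm can. A call with a number of a shift or a turn outside -1 to 1 is refused whole. A call with a gripper value outside its range is refused whole. "fingers" is the closure, from 0 (fully open) to 1 (shut), set as the call begins (left out, the last holds). The fingers move at their own pace and stop on an object; "newtons" is the grip in N (left out, the last holds). Time passes only in rows, so rows that do not move let the fingers close. It gives the time, the measured TCP pose, the force, the opening and the grip force at its end, in the units of the state.
- telemetry.get_obs(): the state, without advancing time (a new reading comes with each control period).
- viewer.grab_frame(name): name is "side" or "top"; returns a dict with "frame" (480x640x3 uint8, red, green, blue), "K" (3x3 intrinsics, pixels), "D" ([k1, k2, p1, p2, k3] as OpenCV has them; the pictures are not rectified), "rvec" (rotation vector, rad) and "tvec" (3), from world to camera coordinates, as OpenCV has them. Camera axes: x right, y down, z forward; pixel columns grow to the right and rows downward; lengths in mm; the calibration is good to about 2 mm. A picture is of the moment at which its call begins. There is no depth.
- arm.close_job(): hands the job in; it is judged then, once.
The state is a dict: "time_s": time; "joint_positions": joint angles; "joint_vel": joint speeds; "effort": joint torques, N m; "position": TCP position; "tcp_rot": TCP orientation; "wrist_force": force on the tool from outside, world axes, zero at the start; "wrist_torque": the same for the moment, N m; "finger_gap": opening from 0.0 (shut) to 1.0 (fully open); "grasp_force": force on a finger pad.
Only numpy, scipy, OpenCV 4.12 (cv2) and the standard library are available. Lean on these libraries where they do the work, as an engineer would, in place of code of your own. Each camera call takes 0.05 s, during which the arm holds its last target. There are 200 camera calls.

## Working session

There is one attempt and no reset: what is moved stays moved. The work goes in short steps, Python scripts to look and compute and a tool call to move; the robot and the scene stay as the last step left them, time stands still between calls to the robot, and variables do not carry over. Pictures are saved under pics/ and viewed, at most 10 in all, crops included, and the job is handed in when it is done.

Besides the shell and the picture viewer there is one more tool, called after "Call:" as a command line: name --argument value ..., lists and objects as JSON in quotes. carry_out: Moves the arm, as the interface text tells. Shifts and turns lie within -1 to 1; 1 stands for 25 mm of shift or 5 degrees of turn. Its arguments: {"type":"object","properties":{"deltas":{"type":"array","items":{"type":"array"}},"fingers":{"type":"number"},"newtons":{"type":"number"}},"required":["deltas"]}

```bash
mkdir -p pics; cat > h.py <<'E'
import numpy as np,cv2
from station import telemetry,viewer,arm
def grab(n,save=None):
    f=viewer.grab_frame(n)
    f={k:np.array(v) for k,v in f.items()}
    if save: cv2.imwrite('pics/'+save,f['frame'][:,:,::-1])
    return f
def ray(f,uv):
    p=cv2.undistortPoints(np.array([[uv]],float),f['K'].astype(float),f['D'].astype(float))[0,0]
    R=cv2.Rodrigues(f['rvec'].astype(float))[0]; t=f['tvec'].reshape(3)
    d=R.T@np.array([p[0],p[1],1]); return -R.T@t, d/np.linalg.norm(d)
def onz(f,uv,z):
    c,d=ray(f,uv); return c+d*(z-c[2])/d[2]
def tri(f1,u1,f2,u2):
    c,d=ray(f1,u1);e,g=ray(f2,u2)
    s=np.linalg.lstsq(np.stack([d,-g],1),e-c,rcond=None)[0]
    a,b=c+s[0]*d,e+s[1]*g
    return (a+b)/2,np.linalg.norm(a-b)
def proj(f,P):
    return cv2.projectPoints(np.array(P,float).reshape(-1,3),f['rvec'].astype(float),f['tvec'].astype(float),f['K'].astype(float),f['D'].astype(float))[0].reshape(-1,2)
E
python3 - <<'E'
from h import *
for n in('side','top'):
    f=grab(n,n+'0.png'); c,d=ray(f,(320,240)); print(n,c.round(),d.round(2))
print(telemetry.get_obs())
E
```

```text
side [ 251. -985. 1189.] [ 0.19  0.65 -0.73]
top [ 449.   -8. 1159.] [ 0.03 -0.03 -1.  ]
{'time_s': 0.1, 'joint_positions': array([ 1.09789876,  0.47771145,  0.02231622,  1.55634477, -0.01148662,
        1.10929788, -0.083106  ]), 'joint_vel': array([ 0.00048611, -0.00287919,  0.00019509, -0.00196896, -0.00057446,
        0.00069749,  0.00072292]), 'effort': array([ 4.53014058e-03, -5.97758138e+01,  1.61363292e+00, -2.81956708e+01,
        1.28257499e-02,  5.01949573e-03,  7.90048534e-05]), 'position': array([ 240.67580416, -630.19351624,  303.02964305]), 'tcp_rot': array([-3.08791100e+00, -5.69631110e-01,  6.46666095e-04]), 'wrist_force': array([-0.68362937, -0.55966737,  0.4218466 ]), 'wrist_torque': array([ 0.00146959,  0.00016578, -0.00039441]), 'grasp_force': 0.0, 'finger_gap': 1.0016685029045493}
```

View pics/side0.png

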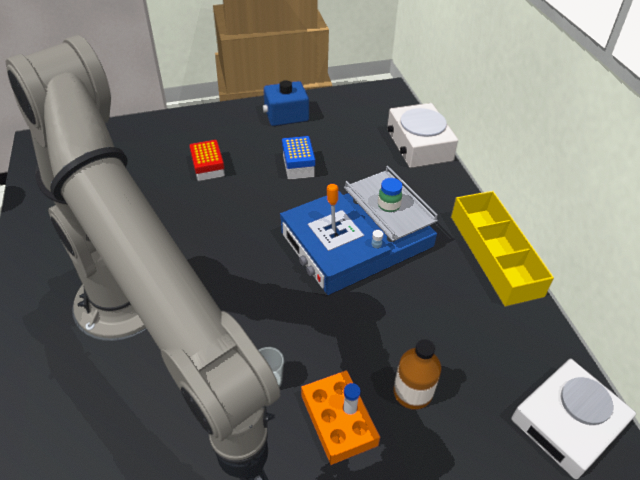

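View pics/top0.png

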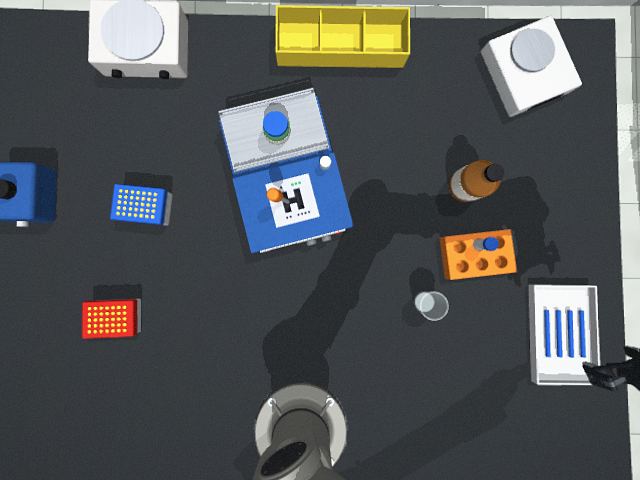

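The side view shows the lever's orange grip at about (333,194) and the gate plate at (336,230). In the top view the grip is at (275,195) and the gate at (293,201). The lever is in the left slots, and the vial is at (325,162), at the far right of the deck.

```bash
cat >> h.py <<'E'
def orange(f,box):
    u0,u1,v0,v1=box
    hsv=cv2.cvtColor(f['frame'],cv2.COLOR_RGB2HSV)
    m=cv2.inRange(hsv,(5,170,100),(20,255,255)); k=np.zeros_like(m);k[v0:v1,u0:u1]=m[v0:v1,u0:u1]
    n,l,s,c=cv2.connectedComponentsWithStats(k)
    if n<2: return None
    i=1+s[1:,4].argmax(); return c[i],s[i]
BS=(280,400,150,240); BT=(230,340,150,240)
def grip(fs=None,ft=None):
    fs=grab('side') if fs is None else fs; ft=grab('top') if ft is None else ft
    a,b=orange(fs,BS),orange(ft,BT)
    return tri(fs,a[0],ft,b[0]),a,b
E
python3 - <<'E'
from h import *
fs,ft=grab('side'),grab('top')
print(grip(fs,ft))
hsv=cv2.cvtColor(ft['frame'],cv2.COLOR_RGB2HSV)
m=cv2.inRange(hsv,(0,0,190),(180,40,255)); k=np.zeros_like(m);k[172:232,260:322]=m[172:232,260:322]
cs=cv2.findContours(k,0,2)[0]; c=max(cs,key=cv2.contourArea); 
c=np.concatenate([x for x in cs if cv2.contourArea(x)>30])
r=cv2.minAreaRect(c); print(r); P=np.array([onz(ft,p,90) for p in cv2.boxPoints(r)]); print(P.round(1),P.mean(0).round(1),np.linalg.norm(P-np.roll(P,1,0),axis=1))
# blue deck edge: 
for n,f,box in(('t',ft,(262,172,322,232)),('s',fs,(280,165,420,265))):
    x0,y0,x1,y1=box; cr=f['frame'][y0:y1,x0:x1,::-1]
    cv2.imwrite(f'pics/c{n}.png',cv2.resize(cr,None,fx=5.5,fy=5.5,interpolation=2))
t=cv2.imread('pics/ct.png');s=cv2.imread('pics/cs.png'); 
s=cv2.resize(s,(460,330)); t=cv2.resize(t,(330,330)); cv2.imwrite('pics/c.png',np.hstack([t,s]))
E
```

```text
((array([582.42903605,  63.06091884, 184.33523252]), np.float64(0.10589877345610035)), (array([332.13065327, 193.27135678]), array([327, 184,  11,  21, 199], dtype=int32)), (array([274.37654321, 194.86419753]), array([267, 189,  16,  13, 162], dtype=int32)))
((291.8958740234375, 199.98391723632812), (44.301631927490234, 44.190948486328125), 75.57923126220703)
[[622.   93.3  90. ]
 [650.6 -11.9  90. ]
 [544.4 -39.9  90. ]
 [516.3  64.9  90. ]] [583.3  26.6  90. ] [109.43307477 109.01310861 109.84764374 108.48703431]
```

View pics/c.png

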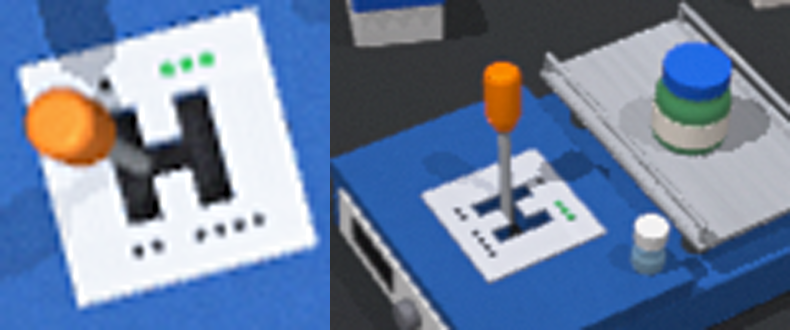

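Call:
carry_out --deltas '[[[0,0,0.4],[0,0,0]],[[0.2,0.4,0.4],[0,0,-0.2]],[[0.5,0.94,0],[0,0,-0.2]],[[0.5,0.94,0],[0,0,-0.2]],[[0.5,0.94,0],[0,0,-0.2]],[[0.5,0.94,0],[0,0,-0.2]],[[0.5,0.94,0],[0,0,-0.18]],[[0.5,0.94,0],[0,0,0]],[[0.5,0.94,0],[0,0,0]],[[0.5,0.94,0],[0,0,0]]]' --fingers 1 --newtons 20

```text
time_s: 1.03
position: [346.4, -431.5, 324.8]
tcp_rot: [3.114, 0.41, 0.001]
wrist_force: [0.8, -0.1, -0.1]
finger_gap: 0.001
grasp_force: 0.0
```

Call:
carry_out --deltas '[[[0.5,0.94,0],[0,0,0]],[[0.5,0.94,0],[0,0,0]],[[0.5,0.94,0],[0,0,0]],[[0.5,0.94,0],[0,0,0]],[[0.5,0.94,0],[0,0,0]],[[0.5,0.94,0],[0,0,0]],[[0.5,0.94,0],[0,0,0]],[[0.5,0.94,0],[0,0,0]],[[0.5,0.94,0],[0,0,0]],[[0.5,0.94,0],[0,0,0]]]'

```text
time_s: 1.87
position: [471.4, -196.5, 324.8]
tcp_rot: [3.114, 0.41, 0.001]
wrist_force: [-0.0, 0.4, -0.5]
finger_gap: 0.004
grasp_force: 0.0
```

Call:
carry_out --deltas '[[[0.6,0.9,0],[0,0,0]],[[0.6,0.9,0],[0,0,0]],[[0.6,0.9,0],[0,0,0]],[[0.6,0.9,0],[0,0,0]],[[0.6,0.9,0],[0,0,0]],[[0.6,0.9,0],[0,0,0]],[[0.6,0.9,0],[0,0,0]],[[0.6,0.9,0],[0,0,0]],[[0.6,0.9,0],[0,0,0]],[[0.6,0.9,0],[0,0,0]]]'

```text
time_s: 2.7
position: [621.6, 28.4, 324.7]
tcp_rot: [3.114, 0.41, 0.001]
wrist_force: [-0.2, 0.7, -0.9]
finger_gap: -0.0
grasp_force: 0.0
```

Call:
carry_out --deltas '[[[0.22,0.9,0],[0,0,0]],[[0,0.98,0],[0,0,0]],[[0,0,-0.5],[0,0,0]],[[0,0,-0.6],[0,0,0]],[[0,0,-0.6],[0,0,0]],[[0,0,-0.6],[0,0,0]],[[0,0,-0.6],[0,0,0]],[[0,0,-0.5],[0,0,0]],[[0,0,0],[0,0,0]]]'

```text
time_s: 3.45
position: [625.0, 73.6, 236.3]
tcp_rot: [3.114, 0.409, -0.007]
wrist_force: [-0.8, 0.1, -0.5]
finger_gap: -0.0
grasp_force: 0.0
```

```bash
python3 - <<'E'
from h import *
fs,ft=grab('side','s1.png'),grab('top','t1.png')
cv2.imwrite('pics/c1.png',np.hstack([cv2.resize(f['frame'][130:270,a:a+130,::-1],(390,420),interpolation=2) for f,a in((fs,270),(ft,220))]))
print(telemetry.get_obs()['position'],orange(fs,BS),orange(ft,BT))
E
```

```text
[626.33892248  74.11653267 238.98883743] (array([332.17857143, 193.23979592]), array([327, 184,  11,  21, 196], dtype=int32)) None
```

View pics/c1.png

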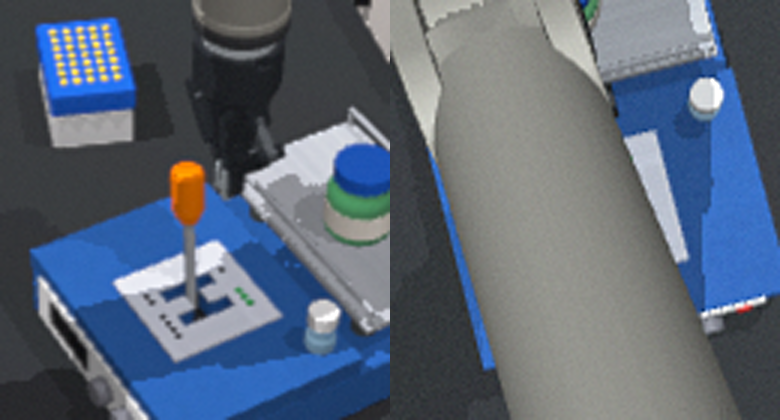

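```bash
cat >> h.py <<'E'
O=np.array([583.3,26.6,0]);A=0.261;R=np.array([[np.cos(A),-np.sin(A),0],[np.sin(A),np.cos(A),0],[0,0,1]])
def lever(f=None):
    f=grab('side') if f is None else f
    o=orange(f,BS); c,d=ray(f,o[0]); c=c-O
    b=c@d; s=-b-np.sqrt(b*b-c@c+188**2); p=R.T@(c+s*d)
    return dict(p=p.round(1),fore=round(np.arcsin(p[0]/188),3),across=round(-np.arctan2(p[1],p[2]),3),npix=o[1][4])
def rep():
    o=telemetry.get_obs(); print(lever(),'tool',(R.T@(o['position']-O)).round(1),'F',(R.T@o['wrist_force']).round(1),'t',o['time_s'])
E
python3 -c "from h import *;rep()"
```

```text
{'p': array([  8.6,  35.4, 184.4]), 'fore': np.float64(0.046), 'across': np.float64(-0.19), 'npix': np.int32(196)} tool [ 53.8  34.8 239. ] F [-0.4 -0.4  0.3] t 3.55
```

Call:
carry_out --deltas '[[[-0.12,-0.03,0],[0,0,0]],[[-0.12,-0.03,0],[0,0,0]],[[-0.12,-0.03,0],[0,0,0]],[[-0.12,-0.03,0],[0,0,0]],[[-0.12,-0.03,0],[0,0,0]],[[-0.12,-0.03,0],[0,0,0]],[[-0.12,-0.03,0],[0,0,0]]]'

```text
time_s: 4.18
position: [605.2, 69.1, 239.1]
tcp_rot: [-3.115, -0.41, -0.001]
wrist_force: [1.2, 1.0, 0.7]
finger_gap: 0.0
grasp_force: 0.4
```

```bash
python3 -c "from h import *;rep()"
```

```text
{'p': array([  7.9,  36.6, 184.2]), 'fore': np.float64(0.042), 'across': np.float64(-0.196), 'npix': np.int32(202)} tool [ 32.1  35.4 239.1] F [1.4 0.6 0.7] t 4.1833
```

Call:
carry_out --deltas '[[[-0.08,-0.02,0],[0,0,0]],[[-0.08,-0.02,0],[0,0,0]],[[-0.08,-0.02,0],[0,0,0]],[[-0.08,-0.02,0],[0,0,0]],[[0,0,0],[0,0,0]]]'

```text
time_s: 4.65
position: [597.0, 67.1, 239.0]
tcp_rot: [3.115, 0.41, -0.0]
wrist_force: [1.2, 0.7, 1.0]
finger_gap: -0.002
grasp_force: 0.5
```

```bash
python3 -c "from h import *;rep()"
```

```text
{'p': array([ -0.5,  36.4, 184.4]), 'fore': np.float64(-0.003), 'across': np.float64(-0.195), 'npix': np.int32(197)} tool [ 23.7  35.6 239. ] F [1.3 0.4 1. ] t 4.65
```

Call:
carry_out --deltas '[[[0.31,0.08,0],[0,0,0]],[[0.31,0.08,0],[0,0,0]],[[-0.13,0.48,0],[0,0,0]],[[-0.13,0.48,0],[0,0,0]],[[-0.13,0.48,0],[0,0,0]],[[-0.13,0.48,0],[0,0,0]],[[-0.5,-0.13,0],[0,0,0]],[[-0.5,-0.13,0],[0,0,0]],[[-0.55,-0.15,0],[0,0,0]],[[0,0,0],[0,0,0]]]'

```text
time_s: 5.53
position: [558.3, 109.7, 238.7]
tcp_rot: [3.114, 0.413, -0.004]
wrist_force: [-1.2, 0.2, -0.5]
finger_gap: 0.006
grasp_force: 0.0
```

```bash
python3 -c "from h import *;rep()"
```

```text
{'p': array([ -0.6,  36. , 184.5]), 'fore': np.float64(-0.003), 'across': np.float64(-0.193), 'npix': np.int32(194)} tool [ -2.7  86.8 238.7] F [-1.1  0.5 -0.5] t 5.5333
```

Call:
carry_out --deltas '[[[0.12,-0.1,0],[0,0,0]],[[0.03,-0.12,0],[0,0,0]],[[0.03,-0.12,0],[0,0,0]],[[0.03,-0.12,0],[0,0,0]],[[0.03,-0.12,0],[0,0,0]],[[0.03,-0.12,0],[0,0,0]],[[0.03,-0.12,0],[0,0,0]],[[0.03,-0.12,0],[0,0,0]],[[0.03,-0.12,0],[0,0,0]]]'

```text
time_s: 6.33
position: [571.4, 83.5, 240.9]
tcp_rot: [-3.113, -0.411, -0.006]
wrist_force: [-1.8, 2.8, 13.6]
finger_gap: 0.003
grasp_force: 6.6
```

```bash
python3 -c "from h import *;rep()"
```

```text
{'p': array([ -0.6,  24.2, 186.4]), 'fore': np.float64(-0.003), 'across': np.float64(-0.129), 'npix': np.int32(183)} tool [  3.1  58.  240.9] F [-1.1  3.1 13.6] t 6.3333
```

Call:
carry_out --deltas '[[[-0.06,0.22,0],[0,0,0]],[[-0.06,0.22,0],[0,0,0]],[[-0.12,0,0.25],[0,0,0]],[[0,0,0.25],[0,0,0]],[[0.03,-0.12,0],[0,0,0]],[[0.03,-0.12,0],[0,0,0]],[[0.03,-0.12,0],[0,0,0]],[[0,0,0],[0,0,0]]]'

```text
time_s: 7.05
position: [566.5, 82.9, 251.1]
tcp_rot: [3.114, 0.407, -0.001]
wrist_force: [-0.0, -0.3, 0.1]
finger_gap: 0.003
grasp_force: 0.0
```

```bash
python3 - <<'E'
from h import *
rep()
f=grab('side'); cv2.imwrite('pics/s2.png',cv2.resize(f['frame'][150:260,280:400,::-1],(600,550),interpolation=2))
E
```

```text
{'p': array([ -0.5,  28.1, 185.9]), 'fore': np.float64(-0.003), 'across': np.float64(-0.15), 'npix': np.int32(180)} tool [ -1.7  58.7 251.1] F [-0.1 -0.3  0.1] t 7.05
```

View pics/s2.png

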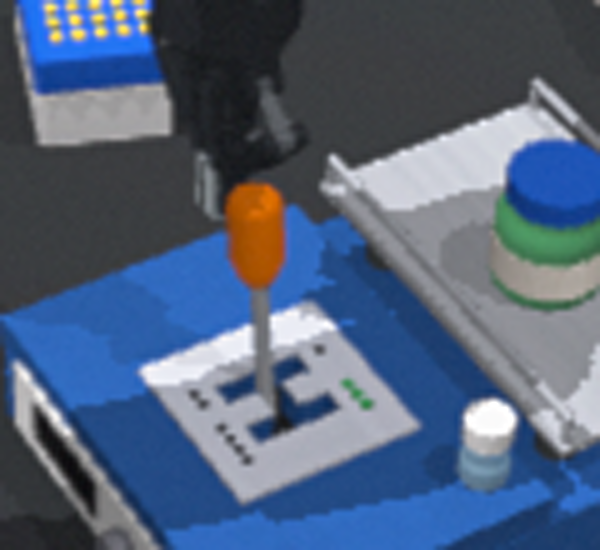

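Call:
carry_out --deltas '[[[0.06,-0.12,0],[0,0,0]],[[0.06,-0.12,0],[0,0,0]],[[0.03,-0.12,0],[0,0,0]],[[0.03,-0.12,0],[0,0,0]],[[0.03,-0.12,0],[0,0,0]]]'

```text
time_s: 7.57
position: [571.7, 69.3, 251.5]
tcp_rot: [-3.114, -0.41, -0.0]
wrist_force: [-0.7, 1.4, 0.7]
finger_gap: 0.003
grasp_force: 0.6
```

```bash
python3 -c "from h import *;rep()"
```

```text
{'p': array([ -0.7,  17.9, 187.1]), 'fore': np.float64(-0.004), 'across': np.float64(-0.095), 'npix': np.int32(179)} tool [-2.000e-01  4.420e+01  2.515e+02] F [-0.3  1.5  0.7] t 7.5667
```

Call:
carry_out --deltas '[[[0.03,-0.12,0],[0,0,0]],[[0.03,-0.12,0],[0,0,0]],[[0.03,-0.12,0],[0,0,0]],[[0.03,-0.12,0],[0,0,0]],[[0.03,-0.12,0],[0,0,0]],[[0.03,-0.12,0],[0,0,0]],[[0.03,-0.12,0],[0,0,0]],[[0.03,-0.12,0],[0,0,0]],[[0.03,-0.12,0],[0,0,0]],[[0.03,-0.12,0],[0,0,0]]]'

```text
time_s: 8.45
position: [579.2, 39.1, 251.4]
tcp_rot: [3.115, 0.41, 0.0]
wrist_force: [-0.1, 1.8, 1.0]
finger_gap: -0.0
grasp_force: 0.5
```

```bash
python3 -c "from h import *;rep()"
```

```text
{'p': array([ -0.8, -11.9, 187.6]), 'fore': np.float64(-0.004), 'across': np.float64(0.063), 'npix': np.int32(169)} tool [ -0.8  13.2 251.4] F [0.4 1.8 1. ] t 8.45
```

Call:
carry_out --deltas '[[[0.04,-0.12,0],[0,0,0]],[[0.04,-0.12,0],[0,0,0]],[[0.03,-0.12,0],[0,0,0]],[[0.03,-0.12,0],[0,0,0]],[[0.03,-0.12,0],[0,0,0]],[[0.03,-0.12,0],[0,0,0]],[[0.03,-0.08,0],[0,0,0]],[[0,0,0],[0,0,0]]]'

```text
time_s: 9.17
position: [584.9, 18.6, 251.3]
tcp_rot: [3.115, 0.409, -0.0]
wrist_force: [-0.2, -0.9, 0.2]
finger_gap: 0.003
grasp_force: 0.3
```

```bash
python3 -c "from h import *;rep()"
```

```text
{'p': array([ -0. , -32.2, 185.2]), 'fore': np.float64(-0.0), 'across': np.float64(0.172), 'npix': np.int32(163)} tool [ -0.5  -8.1 251.3] F [-0.4 -0.8  0.2] t 9.1667
```

Call:
carry_out --deltas '[[[0.02,-0.08,0],[0,0,0]],[[0,0,0],[0,0,0]],[[-0.08,0.32,0],[0,0,0]],[[-0.08,0.32,0],[0,0,0]],[[-0.58,-0.155,0],[0,0,0]],[[-0.58,-0.155,0],[0,0,0]],[[-0.58,-0.155,0],[0,0,0]],[[0.14,-0.54,0],[0,0,0]],[[0.14,-0.54,0],[0,0,0]],[[0.14,-0.54,0],[0,0,0]]]'

```text
time_s: 10.05
position: [548.2, -17.9, 251.8]
tcp_rot: [-3.114, -0.413, -0.001]
wrist_force: [0.6, -0.3, 0.2]
finger_gap: -0.001
grasp_force: 0.0
```

```bash
python3 -c "from h import *;rep()"
```

```text
{'p': array([ -1.6, -38.8, 184. ]), 'fore': np.float64(-0.008), 'across': np.float64(0.208), 'npix': np.int32(119)} tool [-45.4 -33.9 251.8] F [ 0.5 -0.5  0.2] t 10.05
```

Call:
carry_out --deltas '[[[0.12,0.02,-0.1],[0,0,0]],[[0.12,0.02,-0.06],[0,0,0]],[[0.12,0.03,0],[0,0,0]],[[0.12,0.03,0],[0,0,0]],[[0.12,0.03,0],[0,0,0]],[[0.12,0.03,0],[0,0,0]],[[0.12,0.03,0],[0,0,0]],[[0.12,0.03,0],[0,0,0]],[[0.12,0.03,0],[0,0,0]],[[0.12,0.03,0],[0,0,0]]]'

```text
time_s: 10.93
position: [578.5, -11.6, 247.4]
tcp_rot: [-3.115, -0.41, 0.0]
wrist_force: [-1.3, -0.2, 0.6]
finger_gap: 0.002
grasp_force: 0.6
```

```bash
python3 -c "from h import *;rep()"
```

```text
{'p': array([  7.4, -44.6, 182.5]), 'fore': np.float64(0.04), 'across': np.float64(0.24), 'npix': np.int32(73)} tool [-14.5 -35.7 247.4] F [-1.3  0.1  0.6] t 10.9333
```

Call:
carry_out --deltas '[[[0.12,0.035,0],[0,0,0]],[[0.12,0.035,0],[0,0,0]],[[0.12,0.035,0],[0,0,0]],[[0.12,0.03,0],[0,0,0]],[[0.12,0.03,0],[0,0,0]],[[0.12,0.03,0],[0,0,0]],[[0.12,0.03,0],[0,0,0]],[[0.08,0.02,0],[0,0,0]]]'

```text
time_s: 11.65
position: [601.7, -5.3, 247.3]
tcp_rot: [-3.114, -0.41, -0.0]
wrist_force: [-1.8, -0.4, -1.9]
finger_gap: 0.002
grasp_force: 0.7
```

```bash
python3 -c "from h import *;rep()"
```

```text
{'p': array([ 32.2, -44.3, 179.9]), 'fore': np.float64(0.172), 'across': np.float64(0.241), 'npix': np.int32(93)} tool [  9.6 -35.5 247.3] F [-1.8  0.1 -1.9] t 11.65
```

Call:
carry_out --deltas '[[[0.08,0.02,0],[0,0,0]],[[0.08,0.02,0],[0,0,0]],[[0.04,0.01,0],[0,0,0]],[[0.04,0.01,0],[0,0,0]],[[0,0,0],[0,0,0]]]'

```text
time_s: 12.12
position: [607.6, -3.9, 247.5]
tcp_rot: [-3.115, -0.41, -0.001]
wrist_force: [-0.8, -0.6, 0.2]
finger_gap: -0.001
grasp_force: 0.4
```

```bash
python3 -c "from h import *;rep()"
```

```text
{'p': array([ 38.9, -43.5, 178.7]), 'fore': np.float64(0.209), 'across': np.float64(0.239), 'npix': np.int32(100)} tool [ 15.6 -35.7 247.5] F [-1.  -0.3  0.2] t 12.1167
```

Call:
carry_out --deltas '[[[0.04,0.01,0],[0,0,0]],[[0.04,0.01,0],[0,0,0]],[[0.04,0.01,0],[0,0,0]],[[0,0,0],[0,0,0]]]'

```text
time_s: 12.5
position: [610.2, -3.3, 247.3]
tcp_rot: [-3.115, -0.41, 0.001]
wrist_force: [-1.6, -0.1, 0.2]
finger_gap: 0.001
grasp_force: 0.9
```

```bash
python3 -c "from h import *;rep()"
```

```text
{'p': array([ 40.6, -43.6, 178.3]), 'fore': np.float64(0.218), 'across': np.float64(0.24), 'npix': np.int32(96)} tool [ 18.3 -35.8 247.3] F [-1.5  0.3  0.2] t 12.5
```

Not at the stop yet, so I'll creep forward half a millimetre to a millimetre at a time until the force rises.

Call:
carry_out --deltas '[[[0.04,0.01,0],[0,0,0]],[[0,0,0],[0,0,0]]]'

```text
time_s: 12.72
position: [611.1, -3.1, 247.2]
tcp_rot: [3.115, 0.41, -0.001]
wrist_force: [-2.5, -0.3, -1.0]
finger_gap: -0.001
grasp_force: 1.2
```

Call:
carry_out --deltas '[[[0.04,0.01,0],[0,0,0]],[[0,0,0],[0,0,0]]]'

```text
time_s: 12.88
position: [612.0, -2.9, 247.1]
tcp_rot: [3.115, 0.41, -0.002]
wrist_force: [-1.8, -0.9, -1.3]
finger_gap: 0.002
grasp_force: 1.5
```

```bash
python3 -c "from h import *;rep()"
```

```text
{'p': array([ 42.3, -43.4, 178. ]), 'fore': np.float64(0.227), 'across': np.float64(0.239), 'npix': np.int32(94)} tool [ 20.1 -35.9 247.1] F [-2.  -0.4 -1.3] t 12.8833
```

Call:
carry_out --deltas '[[[0.04,0.01,0],[0,0,0]],[[0,0,0],[0,0,0]]]'

```text
time_s: 13.1
position: [613.0, -2.6, 247.1]
tcp_rot: [3.115, 0.41, -0.002]
wrist_force: [-3.4, -0.2, -1.6]
finger_gap: 0.001
grasp_force: 1.8
```

```bash
python3 -c "from h import *;rep()"
```

```text
{'p': array([ 42. , -43.8, 178. ]), 'fore': np.float64(0.225), 'across': np.float64(0.241), 'npix': np.int32(96)} tool [ 21.2 -35.9 247.1] F [-3.3  0.7 -1.6] t 13.1
```

Call:
carry_out --deltas '[[[0.04,0.01,0],[0,0,0]],[[0,0,0],[0,0,0]]]'

```text
time_s: 13.32
position: [614.1, -2.4, 247.2]
tcp_rot: [3.115, 0.41, -0.001]
wrist_force: [-3.5, -0.4, -2.3]
finger_gap: 0.001
grasp_force: 2.2
```

Call:
carry_out --deltas '[[[0.04,0.01,0],[0,0,0]],[[0,0,0],[0,0,0]]]'

```text
time_s: 13.48
position: [614.9, -2.2, 247.1]
tcp_rot: [3.115, 0.41, -0.002]
wrist_force: [-5.9, -0.8, -2.1]
finger_gap: -0.002
grasp_force: 2.4
```

```bash
python3 -c "from h import *;rep()"
```

```text
{'p': array([ 43.9, -43.3, 177.6]), 'fore': np.float64(0.236), 'across': np.float64(0.239), 'npix': np.int32(94)} tool [ 23.1 -36.  247.1] F [-6.   0.8 -2.1] t 13.4833
```

Call:
carry_out --deltas '[[[-0.2,-0.05,0],[0,0,0]],[[-0.5,-0.13,0],[0,0,0]],[[-0.6,-0.16,0],[0,0,0]],[[0,0,0.8],[0,0,0]],[[0,0,1],[0,0,0]],[[0,0,1],[0,0,0]],[[0,-0.8,0],[0,0,0]],[[0,-0.9,0],[0,0,0]],[[0,-0.9,0],[0,0,0]],[[0,-0.9,0],[0,0,0]]]'

```text
time_s: 14.37
position: [584.2, -99.0, 319.0]
tcp_rot: [3.113, 0.411, 0.009]
wrist_force: [0.0, 0.3, -0.7]
finger_gap: 0.002
grasp_force: 0.0
```

Call:
carry_out --deltas '[[[0,-0.9,0],[0,0,0]],[[0,-0.9,0],[0,0,0]],[[0,-0.9,0],[0,0,0]],[[0,-0.9,0],[0,0,0]],[[0,-0.9,0],[0,0,0]],[[0,-0.9,0],[0,0,0]],[[0,-0.9,0],[0,0,0]],[[0,-0.6,0],[0,0,0]],[[0,0,0],[0,0,0]],[[0,0,0],[0,0,0]]]'

```text
time_s: 15.2
position: [583.3, -271.1, 317.9]
tcp_rot: [3.114, 0.408, 0.003]
wrist_force: [-1.0, 1.2, 0.1]
finger_gap: 0.002
grasp_force: 0.0
```

```bash
python3 - <<'E'
from h import *
fs,ft=grab('side'),grab('top')
cv2.imwrite('pics/c3.png',np.hstack([cv2.resize(f['frame'][100:270,a:a+170,::-1],(390,390),interpolation=2) for f,a in((fs,270),(ft,210))]))
print(orange(fs,BS),orange(ft,BT))
try: print(lever(fs)); g=grip(fs,ft)[0]; print(R.T@(g[0]-O),g[1])
except Exception as e: print(e)
E
```

```text
(array([357.92571429, 206.71428571]), array([352, 198,  13,  19, 175], dtype=int32)) (array([301.2010582 , 171.73544974]), array([295, 163,  14,  19, 189], dtype=int32))
{'p': array([ 42.9, -35.9, 179.5]), 'fore': np.float64(0.23), 'across': np.float64(0.197), 'npix': np.int32(175)}
[ 44.44454316 -35.66277219 178.85163451] 2.319644838077909
```

View pics/c3.png

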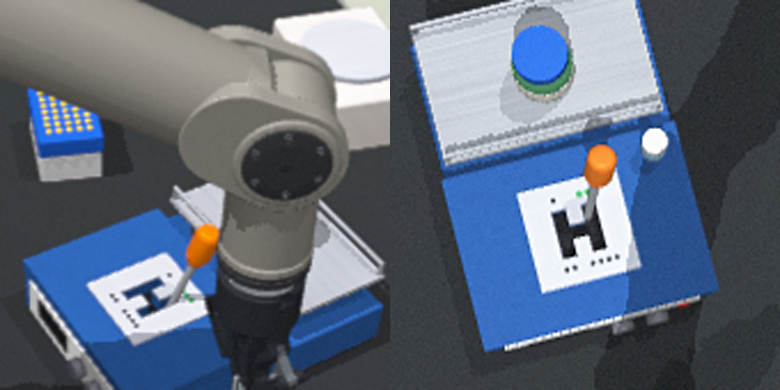

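The top view shows the lever home in the far right slot, with its grip at (301,172), fore about 0.23 and across about 0.197. The vial and jar haven't moved, and the gripper is clear. I'll hand it in.

```bash
python3 -c "
from station import arm
print(arm.close_job())"
```

```text
the job is handed in; nothing more can be done
None
```

The lever is fully home in the third slot (forward tilt about 0.23, sideways tilt about 0.20), moved only by pushing with the closed fingers; the end stop took about 6 N, and one push across briefly put about 14 N upward on the fingers, so I backed off and raised the tool; in the final pictures the vial and jar stand where they were, and the job was handed in after about 15 s of the 48 s.

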